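# Fit the drinking bottle to the rearing tub

### The arm

A 6-joint arm with a two-finger parallel gripper is mounted at the origin on the work surface. World frame = base frame: x ahead of the robot, y to its left, z up, the work surface at z = 0. Lengths are in mm, angles in rad, forces in N, time in s.
With the tool pointing down it reaches from about 425 to 925 mm from the base axis. Payload 12.5 kg.
Tool frame: the origin (TCP) lies on the centre line of the jaws, within the pads' length; the fingertips stand 14 mm ahead of it and the grasp point (between the pads) lies 5 mm behind it; x points along the fingers, y is the direction in which the jaws open and shut, and the axes are right-handed (so a half turn about x gives the same grasp; the last joint's range is limited). The gripper opens to 85 mm and grips with 20 to 120 N. Pads are 22 mm wide; open, the fingers measure 114 mm over their backs; the gripper's body (76 mm by 85 mm) begins 54 mm behind the grasp point. The pads swing forward as they close: fully open they stand 13 mm farther back than shut.
Start: joints at [1.128, 0.491, 1.559, -0, 1.092, -0.106], TCP at [206.526, 589.907, 245.327] pointing down, gripper open.
Joint ranges: [-3.1, 3.1], [-0.84, 2.19], [0.05, 2.79], [-1.13, 4.28], [0.06, 2.93], [-2.69, 2.69]. Speed limits (rad/s): [2.22, 2.22, 2.79, 3.14, 3.14, 3.14].

### API

Orientations are given as a unit quaternion [w, x, y, z].
In Python, from bench import get_obs, camera, job_done gives the robot as it stands.
- The arm moves only by the tool carry_out, never from a script. Its argument "rows" is a list of rows, each a list of 7 numbers: the gripper command: -1 is shut, 1 is fully open, values between are in proportion, then the shift along the tool's x, y, z as a fraction of full scale, then the turn, a rotation vector about the tool's x, y, z as a fraction of full scale. A call has 1 to 12 rows; each row is the pose to reach, as a shift and turn from the pose commanded when the call began, along the tool's axes at that moment; what a row does not reach only later rows make up. Full scale, the value 1, is 0.25 m for a shift and pi/2 rad for a turn. A row lasts 1/8 s, in which the tool goes at most 62.5 mm and 10.7 degrees, less where a joint would pass 70% of its speed; a pose out of reach is approached as far as the arm can. A call with a number of a shift or a turn outside -1 to 1 is refused whole. A call with a gripper value outside its range is refused whole. The fingers move at their own pace and stop on an object; the grip force is fixed at half the most. Time passes only in rows, so rows that repeat a pose let the fingers close. It gives the time, the measured TCP pose, the force and the opening at its end, in the units of the state.
- get_obs(): the state, without advancing time (a new reading comes with each control period).
- camera(name): name is "scene" or "top"; returns a dict with "pixels" (480x640x3 uint8, red, green, blue), "z_map" (480x640 float32, mm along the optical axis (not along the pixel's ray), 0 where there is no reading), "fx", "fy", "cx", "cy" (pixels), "cam_to_world" (4x4, takes a point from camera to world coordinates). Camera axes: x right, y up, looking along -z (the intrinsics and any distortion apply to the point x, -y, -z); pixel columns grow to the right and rows downward; lengths in mm; the calibration is good to about 2 mm. A picture is of the moment at which its call begins.
- job_done(): hands the job in, once; it reports no verdict.
The state is a dict: "time": time; "joint_pos": joint angles; "joint_vel": joint speeds; "tau": joint torques, N m; "position": TCP position; "orientation": TCP orientation; "contact_force": force on the tool from outside, world axes, zero at the start; "ft_torque": the same for the moment, N m; "gripper_width": finger opening in mm.
Only numpy, scipy, OpenCV 4.12 (cv2) and the standard library are available. Lean on these libraries where they do the work, as an engineer would, in place of code of your own. Each camera call takes 0.05 s, during which the arm holds its last target.

### The job

Fit the drinking bottle to the lidded rearing tub: turn the bottle upside down, pass its steel tube down through the eyelet in the tub's lid and leave it standing there straight by itself, its cap fully home in the collar. Lower it in rather than dropping or forcing it, and leave the other things on the bench where they are.

Things in the scene. Friction and masses are not known exactly. Their poses are not given: they have to be found in the camera images.
- drinker_mid (a point): Centre of the drinking bottle's square white body (50 x 50 mm in plan, 100 mm tall), on its axis 50 mm from the base. z runs along the axis from base to tube; x and y are square to the body's flat sides. It starts standing on its base, tube up; 0.11 to 0.22 kg. Laid on a flat side it does not roll, its axis level 25 mm above the bench.
- drinker_cap (a point): Middle of the end face of the bottle's grey round cap (34 mm in diameter, 22 mm high, above a 12 mm tapering shoulder), on the bottle's axis 84 mm beyond drinker_mid towards the tube. This face comes to rest on the tub's lid. Same axes as drinker_mid.
- drinker_tip (a point): Rounded free end of the bottle's stiff straight steel drinking tube, 9 mm in diameter, standing 58 mm out of the cap on the bottle's axis; 142 mm beyond drinker_mid. Only this bottle has a tube. Same axes as drinker_mid.
- seat (a point): Bottle seat on the rearing tub's lid: centre of the eyelet at the lid's top, 118 mm above the bench. The eyelet is a vertical round hole 15 mm in diameter through the 4 mm lid; below it there is free space for the tube. Round it stands a grey collar 14 mm high, 56 mm across outside, inside 40 mm at the bottom and 47 mm at the top edge. z is up; x along the tub.
- rearing_tub: Fixed clear plastic tub with a flat aluminium lid (272 mm in x, 202 mm in y, top 118 mm above the bench) with dark vent slots; nothing on it is higher than the collar, whose centre is 50 mm from the tub's middle along -x. Stands on the left or on the right. Origin: centre of its underside.
- drinker: The whole drinking bottle, 192 mm long with its tube, balancing about 4 mm from drinker_mid towards the tube; origin at the centre of its base, 50 mm from drinker_mid, same axes.
- egg_tub: Fixed open incubation tub, 244 mm (x) by 184 mm (y) by 106 mm high, with a green grid and two white eggs; on the opposite side of the bench from the rearing tub. Origin: centre of its underside. Leave alone. The bench between the two tubs, 0.57 to 0.68 m ahead of the robot's base, is always clear.
- jar: Loose squat white jar with grey lid, 64 mm in diameter, 60 mm tall. Origin: centre of its underside. Leave alone.
- hygrometer: Loose cream box 30 x 75 x 47 mm (x, y, z). Origin: centre of its underside. Leave alone.
- tongs: Loose steel feeding tongs lying flat, 206 mm long (x), 30 mm wide, 8 mm high. Origin: middle of their length, at bench level. Leave alone.
- dish: Loose terracotta water dish, 90 mm in diameter, 30 mm high. Origin: centre of its underside. Leave alone. Other equipment (charcoal tub, thermostat, carton, stacked tubs, brush pot) is fixed further out, along the far edge and sides.
There are look-alikes about, which are no part of the job. What is meant by the drinker is not red, and is the larger of those in its own colour.

How it is judged:
By the outcome, as a careful person would: the job done as asked, in the order asked, and still so for the second after the job is handed in, with the robot touching nothing.
It also fails if it takes over 64 s, if anything falls off the work surface, if the arm or the gripper's body presses on something with over 40 N, if the wrist force passes 120 N, or if a joint passes its speed limit or range.

## Working session

There is one attempt and no reset: what is moved stays moved. The work goes in short steps, Python scripts to look and compute and a tool call to move; the robot and the scene stay as the last step left them, time stands still between calls to the robot, and variables do not carry over. Pictures are saved under pics/ and viewed, and the job is handed in when it is done.

Besides the shell and the picture viewer there is one more tool, called after "Request:" by a JSON object that holds its "name" and its "arguments". carry_out: Moves the arm, as the interface text tells. Shift numbers are shares of 0.25 m and turn numbers shares of pi/2 rad, none past 1 either way. Its arguments: {"type":"object","properties":{"rows":{"type":"array","items":{"type":"array","items":{"type":"number","minimum":-1,"maximum":1}}}},"required":["rows"]}

```bash
mkdir -p pics; ls
cat > h.py <<'E'
import numpy as np,cv2
from bench import get_obs,camera,job_done
def save(n,im): cv2.imwrite('pics/'+n+'.png',im[:,:,::-1])
def load(name): return dict(np.load(name+'.npz'))
def shoot(cam,fn):
    c=camera(cam); np.savez(fn,**{k:np.array(v) for k,v in c.items()}); save(fn,c['pixels']); return c
def pt(c,u,v,z=None):
    """world point from depth"""
    d=c['z_map'][int(v),int(u)]
    p=np.array([(u-c['cx'])/c['fx']*d,-(v-c['cy'])/c['fy']*d,-d,1]); return (c['cam_to_world']@p)[:3]
def ray(c,u,v,z):
    p=np.array([(u-c['cx'])/c['fx'],-(v-c['cy'])/c['fy'],-1]); M=c['cam_to_world']
    d=M[:3,:3]@p; o=M[:3,3]; return o+d*(z-o[2])/d[2]
E
python3 - <<'E'
from h import *
for n in('scene','top'):
    c=shoot(n,n+'0'); print(n,c.keys(),c['fx'],c['cx'],c['cy']); print(np.round(c['cam_to_world'],3))
o=get_obs(); print(o)
E
```

```text
pics
scene dict_keys(['pixels', 'z_map', 'fx', 'fy', 'cx', 'cy', 'cam_to_world']) 610.9600296697382 318.8973940198061 244.17630648654392
[[ 8.560000e-01 -3.340000e-01  3.950000e-01  1.127092e+03]
 [ 5.180000e-01  5.520000e-01 -6.540000e-01 -9.014230e+02]
 [ 0.000000e+00  7.640000e-01  6.450000e-01  1.037112e+03]
 [ 0.000000e+00  0.000000e+00  0.000000e+00  1.000000e+00]]
top dict_keys(['pixels', 'z_map', 'fx', 'fy', 'cx', 'cy', 'cam_to_world']) 543.950830882879 317.96242589497024 240.53203930668255
[[-2.00000e-03  9.82000e-01 -1.91000e-01  3.58996e+02]
 [-1.00000e+00  2.00000e-03  2.20000e-02  1.10870e+01]
 [ 2.20000e-02  1.91000e-01  9.81000e-01  1.28030e+03]
 [ 0.00000e+00  0.00000e+00  0.00000e+00  1.00000e+00]]
{'time': 0.1, 'joint_pos': array([ 1.12841023e+00,  4.91456419e-01,  1.55943509e+00,  3.85277637e-06,
        1.09168056e+00, -1.05622753e-01]), 'joint_vel': array([ 0.00061298, -0.00240527, -0.00317324, -0.00144869, -0.0013216 ,
        0.00112738]), 'tau': array([ 3.46651417e-03, -6.19447231e+01, -2.62024730e+01, -8.94645996e-05,
        2.88267838e-03, -1.93489576e-06]), 'position': array([206.42483472, 589.71135544, 244.79675404]), 'orientation': array([ 0.69701131,  0.11816957,  0.69720103, -0.11883563]), 'contact_force': array([-0.8443983,  0.3444504, -0.3937992]), 'ft_torque': array([-0.00733225, -0.04030579, -0.02560806]), 'gripper_width': 85.02736371238977}
```

View pics/scene0.png

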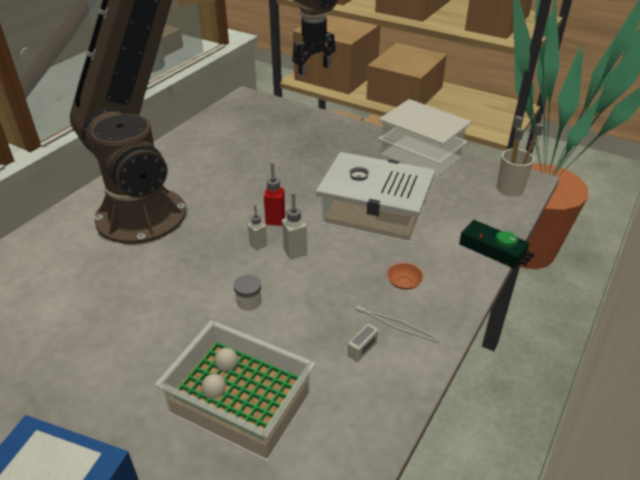

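View pics/top0.png

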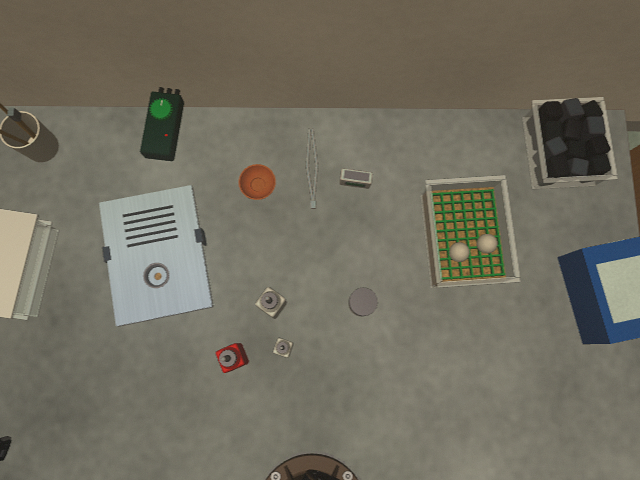

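Run:
```python
from h import *
s=load('scene0');t=load('top0')
a=cv2.resize(s['pixels'][150:270,225:325],(500,600),interpolation=cv2.INTER_CUBIC)
b=cv2.resize(t['pixels'][280:380,205:305],(300,300),interpolation=cv2.INTER_CUBIC)
b2=cv2.resize(t['pixels'][250:305,125:190],(300,254),interpolation=cv2.INTER_CUBIC)
im=np.zeros((600,800,3),np.uint8);im[:,:500]=a;im[:300,500:]=b;im[300:554,500:]=b2
save('crop1',im)
def cloud(c):
    v,u=np.mgrid[0:480,0:640];d=c['z_map'];p=np.stack([(u-c['cx'])/c['fx']*d,-(v-c['cy'])/c['fy']*d,-d,np.ones_like(d)],-1)
    return (p@c['cam_to_world'].T)[...,:3]
for n,c in(('scene',s),('top',t)):
    W=cloud(c); np.save(n+'W.npy',W)
    for nm,(u,v) in {'top':{'big':(270,302),'small':(283,347),'red':(231,358),'eyelet':(157,276),'jar':(363,301)},'scene':{'big':(294,237),'small':(257,232),'red':(275,205),'eyelet':(359,174),'jar':(247,290)}}[n].items():
        print(n,nm,np.round(W[v,u],1))
T=np.load('topW.npy'); 
# bottle neighbourhood
R=T[280:325,250:292].reshape(-1,3)
for lo,hi in((0,90),(90,110),(110,128),(128,150),(150,210)):
    q=R[(R[:,2]>lo)&(R[:,2]<hi)]; print(lo,hi,len(q), q.mean(0).round(1) if len(q) else '', np.median(q[:,2]) if len(q) else '')
```

```text
scene big [467.9  69.1  71.5]
scene small [369.5  47.9  60.9]
scene red [350.7 156.9  69.7]
scene eyelet [505.3 335.5 119.6]
scene jar [ 470.7 -132.8   58.4]
top big [450.2  85.9 139.8]
top small [358.   59.6  98.1]
top red [336.1 164.7 133.2]
top eyelet [520.2 356.7  17.5]
top jar [ 458.8 -116.9   60.6]
0 90 686 [460.5  90.9   6.3] 1.9377676238079857
90 110 303 [452.7  88.  100.8] 100.44471079766254
110 128 20 [447.9  81.7 116.9] 115.61539067175988
128 150 185 [454.5  89.2 133.9] 133.8262554839364
150 210 25 [453.9  89.1 183.4] 187.69153754902004
```

View pics/crop1.png

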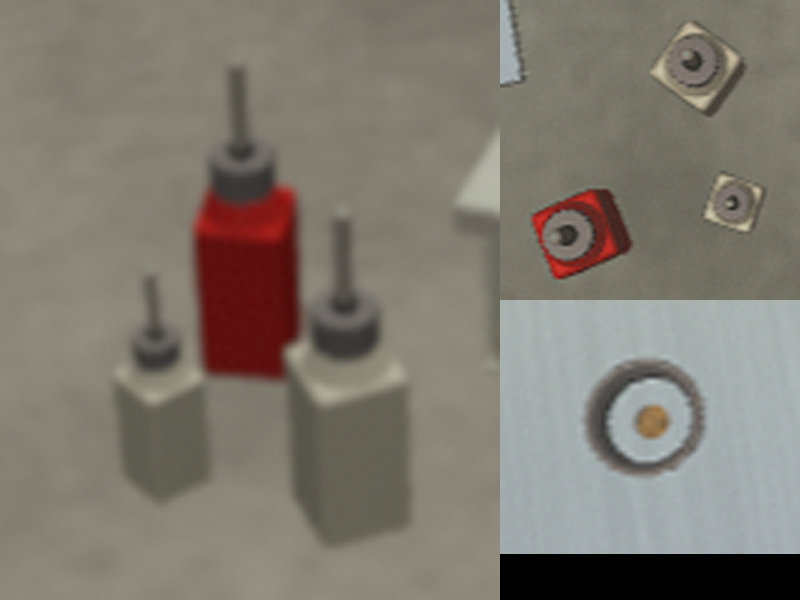

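Candidates (scene / top pixels): red bottle (275,205)/(231,358), small white one (257,232)/(283,347), large white one (294,237)/(270,302). The drinker is not red and is the larger of its colour, so it is the large white one. The crop confirms this. Next I measure it and the seat.

Run:
```python
from h import *
s=load('scene0');t=load('top0')
T=np.load('topW.npy');S=np.load('sceneW.npy')
# bottle body outline in top view: shoulder level z 95-105
def rect(W,r,zlo,zhi):
    R=W[r].reshape(-1,3);q=R[(R[:,2]>zlo)&(R[:,2]<zhi)][:,:2].astype(np.float32)
    return len(q),cv2.minAreaRect(q)
print('top body',rect(T,np.s_[280:325,250:292],96,106))
print('scene body',rect(S,np.s_[190:262,278:312],96,104), rect(S,np.s_[190:262,278:312],15,106))
# cap circle (z~134) 
for n,W,r in(('top',T,np.s_[280:325,250:292]),('scene',S,np.s_[190:262,278:312])):
    R=W[r].reshape(-1,3);q=R[(R[:,2]>131)&(R[:,2]<138)][:,:2].astype(np.float32);print(n,'cap',len(q),cv2.minEnclosingCircle(q))
# small, red
print('small',rect(T,np.s_[330:365,268:300],20,150),'red',rect(T,np.s_[335:380,210:252],20,150))
# seat
for n,W,r in(('top',T,np.s_[255:295,135:178]),('scene',S,np.s_[160:188,342:376])):
    R=W[r].reshape(-1,3);q=R[(R[:,2]>126)&(R[:,2]<140)];print(n,'collar',len(q),np.median(q[:,2]),cv2.minEnclosingCircle(q[:,:2].astype(np.float32)),cv2.fitEllipse(q[:,:2].astype(np.float32)))
px=t['pixels'][255:295,135:178].astype(int);m=(px[...,0]-px[...,2]>40);v,u=np.nonzero(m);print('hole px',m.sum(),u.mean()+135,v.mean()+255,ray(t,u.mean()+135,v.mean()+255,118),ray(t,u.mean()+135,v.mean()+255,114))
# lid
R=T[180:330,90:220].reshape(-1,3);q=R[(R[:,2]>112)&(R[:,2]<123)];print('lid',np.median(q[:,2]),cv2.minAreaRect(q[:,:2].astype(np.float32)))
```

```text
top body (230, ((454.9521484375, 89.78659057617188), (49.55951690673828, 49.57382583618164), 54.878299713134766))
scene body (140, ((406.9688720703125, 121.55816650390625), (49.6530647277832, 171.1719512939453), 54.07090377807617)) (931, ((405.94036865234375, 125.7298583984375), (53.8736686706543, 186.63137817382812), 52.8435173034668))
top cap 156 ((454.9784240722656, 89.56562042236328), 17.27328109741211)
scene cap 65 ((454.4049072265625, 87.5892105102539), 18.201419830322266)
small (271, ((357.6180419921875, 62.83728790283203), (35.87956237792969, 34.52409744262695), 71.73722839355469)) red (626, ((336.48406982421875, 173.2809600830078), (49.95833969116211, 50.300506591796875), 23.804157257080078))
top collar 221 130.6283430489675 ((507.6097717285156, 329.2034606933594), 27.877609252929688) ((507.81085205078125, 328.5207824707031), (48.59967041015625, 49.300193786621094), 169.80174255371094)
scene collar 104 130.23322275526158 ((505.7962646484375, 328.22625732421875), 30.982606887817383) ((507.67132568359375, 326.5343017578125), (49.029842376708984, 51.516624450683594), 17.839628219604492)
hole px 35 157.57142857142858 276.0571428571429 [507.28163521 327.93875409 118.        ] [507.79195503 329.02918525 114.        ]
lid 117.87343561581952 ((556.878662109375, 339.21112060546875), (275.1781311035156, 216.72052001953125), 11.442381858825684)
```

Request:
{"name": "carry_out", "arguments": {"rows": [[1,-0.6,0,0,0,0,0],[1,-0.6,0,0,0,0,0],[1,-0.6,0,0,0,0,0],[1,-0.6,0,0,0,0,0]]}}

```text
time: 0.6
position: [206.5, 590.1, 396.9]
orientation: [0.697, 0.12, 0.697, -0.117]
contact_force: [0.1, 0.2, -1.2]
gripper_width: 85.5
```

Run:
```python
from h import *
import json
o=get_obs(); print(o['time'],o['position'],o['orientation'],o['joint_pos'])
open('fk.txt','a').write(json.dumps([list(o['joint_pos']),list(o['position']),list(o['orientation'])])+'\n')
```

```text
0.6 [206.54466327 590.05267928 396.85489192] [ 0.69740523  0.11953804  0.69681161 -0.11743161] [ 1.12847327e+00  3.85346846e-01  1.33140106e+00 -2.27754744e-06
  1.42174977e+00 -1.05608233e-01]
```

```bash
cat >> h.py <<'E'
from scipy.spatial.transform import Rotation as Ro
import json
def q2R(q): return Ro.from_quat([q[1],q[2],q[3],q[0]])
def R_of(az,el,roll):
    """tool x along azimuth az, elevation el (deg); roll 0: tool z up-ish; tool y horizontal left"""
    return Ro.from_euler('ZYX',[az,-el,roll],degrees=True)
def log():
    o=get_obs(); open('fk.txt','a').write(json.dumps([list(o['joint_pos']),list(o['position']),list(o['orientation'])])+'\n'); return o
def rel(p,R,p0=None,R0=None):
    o=get_obs(); p0=o['position'] if p0 is None else p0; R0=q2R(o['orientation']) if R0 is None else R0
    return np.round(R0.inv().apply(np.array(p)-p0)/250,3),np.round((R0.inv()*R).as_rotvec()/(np.pi/2),3)
E
python3 - <<'E'
from h import *
o=get_obs();R=q2R(o['orientation']);print(R.as_matrix().round(3))
print(rel([430,420,397],R)); print(rel([600,250,397],R))
E
```

```text
[[ 0.001  0.33   0.944]
 [ 0.003  0.944 -0.33 ]
 [-1.     0.003  0.   ]]
(array([-1.000e-03, -3.470e-01,  1.068e+00]), array([0., 0., 0.]))
(array([-0.002, -0.764,  1.935]), array([0., 0., 0.]))
```

Request:
{"name": "carry_out", "arguments": {"rows": [[1,0,-0.35,1,0,0,0],[1,0,-0.35,1,0,0,0],[1,0,-0.35,1,0,0,0],[1,0,-0.35,1,0,0,0],[1,0,-0.35,1,0,0,0],[1,0,-0.35,1,0,0,0]]}}

```text
time: 1.35
position: [413.8, 424.3, 393.9]
orientation: [0.696, 0.119, 0.698, -0.12]
contact_force: [-1.0, 0.9, -0.0]
gripper_width: 85.4
```

Run:
```python
from h import *
o=log();print(o['time'],o['position'],o['joint_pos'])
print(rel([610,180,420],q2R(o['orientation'])))
```

```text
1.35 [413.80789202 424.28114173 393.93096862] [ 6.86361514e-01  3.34767346e-01  1.41554898e+00  2.71534096e-04
  1.39338961e+00 -5.46117662e-01]
(array([-0.105, -0.661,  1.064]), array([0., 0., 0.]))
```

Run:
```python
from h import *
o=get_obs();R0=q2R(o['orientation'])
ax=np.cross([0,0,-1],[-.818,.575,0]);R=Ro.from_rotvec(ax*np.radians(40))*R0
print(rel([600,180,420],R))
```

```text
(array([-0.105, -0.675,  1.027]), array([-0.001,  0.428,  0.12 ]))
```

Request:
{"name": "carry_out", "arguments": {"rows": [[1,-0.1,-0.68,1,0,0.43,0.12],[1,-0.1,-0.68,1,0,0.43,0.12],[1,-0.1,-0.68,1,0,0.43,0.12],[1,-0.1,-0.68,1,0,0.43,0.12],[1,-0.1,-0.68,1,0,0.43,0.12],[1,-0.1,-0.68,1,0,0.43,0.12],[1,-0.1,-0.68,1,0,0.43,0.12]]}}

```text
time: 2.22
position: [592.7, 183.3, 419.8]
orientation: [0.435, 0.214, 0.875, -0.008]
contact_force: [0.5, -0.0, 1.3]
gripper_width: 85.6
```

Run:
```python
from h import *
from scipy.optimize import least_squares
o=log();print(o['time'],o['position'],o['joint_pos'])
D=[json.loads(l) for l in open('fk.txt')]
D.append([[1.128,.491,1.559,0,1.092,-.106],[206.526,589.907,245.327],[.697,.118,.697,-.119]])
# spherical wrist hypothesis
def fk(q,P):
    d1,a1,L2,e3,L3,Lt=P
    Rz=Ro.from_euler('z',q[0]);A=Rz*Ro.from_euler('y',q[1])
    p=np.array([0,0,d1])+Rz.apply([a1,0,0])+A.apply([0,0,L2])
    B=A*Ro.from_euler('y',q[2]); p=p+B.apply([e3,0,L3])
    C=B*Ro.from_euler('z',q[3])*Ro.from_euler('y',q[4]); p=p+C.apply([0,0,Lt])
    F=C*Ro.from_euler('z',q[5])
    return p,F
def res(P): return np.concatenate([fk(np.array(d[0]),P)[0]-d[1] for d in D])
r=least_squares(res,[400,50,450,0,450,250]);print(r.x.round(1),r.fun.round(1),np.linalg.svd(r.jac)[1])
for d in D:
    F=fk(d[0],r.x)[1]; print((F.inv()*q2R(d[2])).as_rotvec().round(3), F.as_matrix()[:,2].round(3), q2R(d[2]).as_matrix()[:,0].round(3))
```

```text
2.225 [592.69167599 183.29825915 419.83138242] [ 0.03956826  0.57560273  1.09778842  0.44656139  2.02051067 -1.1142859 ]
[166.1 -85.3 940.5 190.8 396.6 398.4] [ 64.9 -16.9  -4.   34.1 -57.2   3.6  -3.   -4.9   0.7  60.  -27.9  -0.3] [3.92833657 2.85311489 0.58362027 0.21148459 0.17662358 0.10664378]
[ 1.209 -1.209  1.209] [ 0.001  0.003 -1.   ] [ 0.001  0.003 -1.   ]
[ 1.209 -1.209  1.209] [-0.002 -0.001 -1.   ] [-0.002 -0.001 -1.   ]
[ 1.209 -1.209  1.209] [-0.531  0.368 -0.763] [-0.531  0.368 -0.763]
[ 1.21  -1.209  1.208] [-0. -0. -1.] [-0.    -0.001 -1.   ]
```

```bash
cat >> h.py <<'E'
M6=Ro.from_rotvec([1.2092,-1.2092,1.2092])
def fk(q,P):
    d1,a1,L2,e3,L3,Lt,b,w=P
    Rz=Ro.from_euler('z',q[0]);A=Rz*Ro.from_euler('y',q[1])
    p=np.array([0,0,d1])+Rz.apply([a1,b,0])+A.apply([0,0,L2])
    B=A*Ro.from_euler('y',q[2]); p=p+B.apply([e3,0,L3])
    C=B*Ro.from_euler('z',q[3]); p=p+C.apply([0,w,0]); C=C*Ro.from_euler('y',q[4]); pw=p; p=p+C.apply([0,0,Lt])
    return p,C*Ro.from_euler('z',q[5])*M6,pw
def fit(w_on=True):
    from scipy.optimize import least_squares
    D=[json.loads(l) for l in open('fk.txt')]
    D.append([[1.128,.491,1.559,0,1.092,-.106],[206.526,589.907,245.327],[.697,.118,.697,-.119]])
    res=lambda P: np.concatenate([np.concatenate([fk(np.array(d[0]),P)[0]-d[1] for d in D]),1e-4*(np.array(P)-[400,0,450,0,450,250,60,0])])
    return least_squares(res,[400,0,450,0,450,250,30,30],x_scale=100)
E
python3 - <<'E'
from h import *
r=fit();print(r.x.round(1),r.fun.round(1))
E
```

```text
[1.965e+02 4.000e-01 5.865e+02 4.280e+01 4.106e+02 2.410e+02 6.590e+01
 1.000e-01] [-0.1  0.  -0.  -0.   0.1  0.   0.   0.   0.   0.2 -0.1  0.  -0.   0.
  0.   0.  -0.  -0.   0.   0. ]
```

```bash
cat >> h.py <<'E'
LO=np.array([-3.1,-.84,.05,-1.13,.06,-2.69]);HI=np.array([3.1,2.19,2.79,4.28,2.93,2.69])
def ik(p,R,P,q0=None,n=30,seed=0):
    from scipy.optimize import least_squares
    rng=np.random.default_rng(seed);out=[]
    def f(q):
        a,F,_=fk(q,P);return np.concatenate([(a-p)/100,(R.inv()*F).as_rotvec()])
    for i in range(n):
        x=q0 if (i==0 and q0 is not None) else rng.uniform(LO,HI)
        r=least_squares(f,np.clip(x,LO+1e-3,HI-1e-3),bounds=(LO,HI))
        if r.cost<1e-6 and not any(np.abs(r.x-o).max()<.02 for o in out): out.append(r.x)
    return out
E
python3 - <<'E'
from h import *
P=fit().x; np.save('P.npy',P)
for e in(0,-10,-20):
  for roll in(0,180):
    R=R_of(144.9,e,roll);d=R.as_matrix()[:,0]
    for s in ik(np.array([454.9,89.6,65])+5*d,R,P): print('grasp',e,roll,s.round(2),'wrist',fk(s,P)[2].round(0))
for e in (0,-10,-20):
  for az in range(0,360,30):
    for roll in(0,180):
      R=R_of(az,-e,roll);d=R.as_matrix()[:,0]
      for s in ik(np.array([507.5,328.7,202-15])+5*d,R,P,n=10): print('seat',e,az,roll,s.round(2),fk(s,P)[2].round(0))
E
```

```text
grasp 0 0 [-0.17  1.11  1.63  0.47  1.93  1.75] wrist [648. -46.  65.]
grasp 0 180 [-0.17  1.11  1.63  0.47  1.93 -1.39] wrist [648. -46.  65.]
grasp -10 0 [-0.17  1.04  1.66  0.45  1.8   1.76] wrist [645. -44. 106.]
grasp -10 180 [-0.17  1.04  1.66  0.45  1.8  -1.38] wrist [645. -44. 106.]
grasp -20 0 [-0.16  0.97  1.7   0.42  1.66  1.77] wrist [636. -38. 146.]
grasp -20 180 [-0.16  0.97  1.7   0.42  1.66 -1.37] wrist [636. -38. 146.]
seat 0 0 0 [0.73 0.81 2.24 3.87 1.5  1.51] [271. 329. 187.]
seat 0 0 180 [ 0.73  0.81  2.24  3.87  1.5  -1.63] [271. 329. 187.]
seat 0 30 0 [0.43 0.83 2.38 3.05 1.63 1.56] [303. 211. 187.]
seat 0 30 180 [ 0.43  0.83  2.38  3.05  1.63 -1.58] [303. 211. 187.]
seat 0 60 0 [0.15 0.81 2.28 2.24 1.54 1.61] [389. 124. 187.]
seat 0 60 180 [ 0.15  0.81  2.28  2.24  1.54 -1.53] [389. 124. 187.]
seat 0 90 0 [0.05 0.83 2.02 1.62 1.56 1.87] [507.  93. 187.]
seat 0 90 180 [ 0.05  0.83  2.02  1.62  1.56 -1.28] [508.  93. 187.]
seat 0 120 0 [0.09 0.9  1.7  1.2  1.79 2.07] [626. 124. 187.]
seat 0 120 180 [ 0.09  0.9   1.7   1.2   1.79 -1.07] [626. 124. 187.]
seat 0 150
[... 2561 characters left out ...]
7. 106.]
seat -20 120 0 [0.11 1.03 1.7  1.34 2.05 2.  ] [618. 137. 106.]
seat -20 120 180 [ 0.11  1.03  1.7   1.34  2.05 -1.14] [618. 137. 106.]
seat -20 150 0 [0.21 1.1  1.41 1.05 2.33 2.14] [700. 218. 106.]
seat -20 150 180 [ 0.21  1.1   1.41  1.05  2.33 -1.  ] [700. 218. 106.]
seat -20 180 0 [0.34 1.16 1.2  0.68 2.62 2.06] [729. 329. 106.]
seat -20 180 180 [ 0.34  1.16  1.2   0.68  2.62 -1.08] [729. 329. 106.]
seat -20 210 0 [ 0.48  1.19  1.11 -0.11  2.76  1.49] [700. 440. 106.]
seat -20 210 180 [ 0.48  1.19  1.11 -0.11  2.76 -1.66] [700. 440. 106.]
seat -20 240 0 [ 0.62  1.17  1.17 -0.84  2.59  0.97] [618. 521. 106.]
seat -20 240 180 [ 0.62  1.17  1.17 -0.84  2.59 -2.17] [618. 521. 106.]
```

Run:
```python
from h import *
T=np.load('topW.npy');P=np.load('P.npy')
for n,(u,v) in dict(hyg=(356,178),hygL=(342,178),tongs_near=(313,207),tongs_far=(311,130),dish=(257,182),jar=(363,301)).items(): print(n,T[v,u].round(0))
o=get_obs();q0=o['joint_pos']
R=R_of(144.9,-12,180);d=R.as_matrix()[:,0]
g=np.array([454.9,89.6,57])+5*d
for z in(0,100,200,260,320):
    s=ik(g+[0,0,z],R,P,q0=q0,n=1)
    for x in s: print(z,x.round(2),fk(x,P)[2].round(0))
    if s:q0=s[0]
pre=g+[0,0,260]; print(pre,rel(pre,R))
mid=o['position']*.5+pre*.5
c=shoot('scene','scene1')
```

```text
hyg [ 751. -107.   45.]
hygL [750. -74.  48.]
tongs_near [690.  -6.   5.]
tongs_far [887.  -1.   5.]
dish [752. 131.   5.]
jar [ 459. -117.   61.]
0 [-0.17  1.04  1.66  0.44  1.76 -1.38] [644. -43. 106.]
100 [-0.17  0.88  1.68  0.46  1.89 -1.32] [644. -43. 206.]
200 [-0.17  0.73  1.66  0.49  2.04 -1.23] [644. -43. 306.]
260 [-0.17  0.65  1.62  0.52  2.14 -1.17] [644. -43. 366.]
320 [-0.17  0.58  1.57  0.57  2.25 -1.09] [644. -43. 426.]
[450.89864408  92.41220004 315.96044155] (array([ 0.484, -0.618, -0.098]), array([0.168, 0.417, 0.06 ]))
```

View pics/scene1.png

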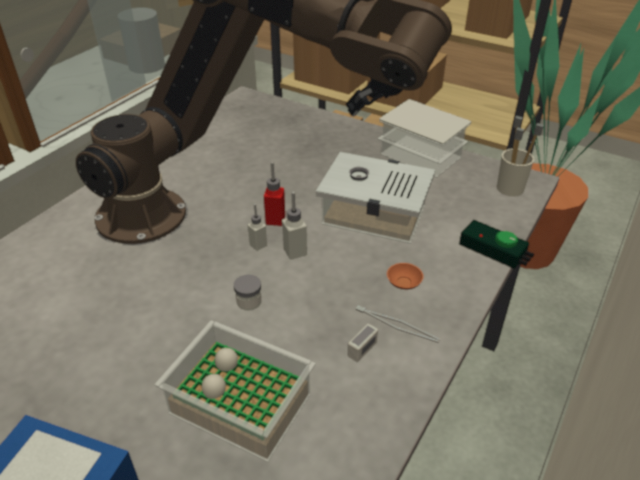

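Run:
```python
from h import *
c=load('scene1');P=np.load('P.npy');o=get_obs()
v,u=np.mgrid[0:480,0:640];d=c['z_map'];p=np.stack([(u-c['cx'])/c['fx']*d,-(v-c['cy'])/c['fy']*d,-d,np.ones_like(d)],-1)
W=(p@c['cam_to_world'].T)[...,:3].reshape(-1,3)
pw=fk(o['joint_pos'],P)[2];x=q2R(o['orientation']).as_matrix()[:,0];print(pw)
q=W[np.linalg.norm(W-pw,axis=1)<260]; a=(q-pw)@x; r=np.linalg.norm((q-pw)-a[:,None]*x,axis=1)
for lo in range(-120,250,20):
    m=(a>=lo)&(a<lo+20); print(lo,m.sum(),np.percentile(r[m],[5,50,95]).round(0) if m.sum() else '', np.linalg.norm(q[m]-pw,axis=1).min().round(0) if m.sum() else '')
```

```text
[720.23409402  94.92722377 604.32688492]
-120 0  
-100 0  
-80 0  
-60 1291 [ 8. 38. 63.] 41.0
-40 1988 [23. 51. 75.] 40.0
-20 1181 [ 43.  74. 107.] 41.0
0 2121 [ 68. 109. 157.] 42.0
20 1654 [ 67. 129. 204.] 63.0
40 1359 [ 64. 141. 235.] 72.0
60 877 [ 69. 169. 243.] 86.0
80 258 [ 38. 189. 241.] 94.0
100 178 [ 36.  39. 222.] 107.0
120 159 [36. 39. 69.] 126.0
140 198 [25. 51. 72.] 145.0
160 151 [29. 45. 74.] 163.0
180 99 [45. 70. 75.] 183.0
200 8 [47. 50. 53.] 208.0
220 35 [42. 51. 58.] 226.0
240 4 [44. 45. 48.] 245.0
```

Request:
{"name": "carry_out", "arguments": {"rows": [[1,0.484,-0.618,-0.098,0.168,0.417,0.06],[1,0.484,-0.618,-0.098,0.168,0.417,0.06],[1,0.484,-0.618,-0.098,0.168,0.417,0.06],[1,0.484,-0.618,-0.098,0.168,0.417,0.06],[1,0.484,-0.618,-0.098,0.168,0.417,0.06],[1,0.484,-0.618,-0.098,0.168,0.417,0.06],[1,0.484,-0.618,-0.098,0.168,0.417,0.06]]}}

```text
time: 3.15
position: [451.8, 91.9, 317.2]
orientation: [0.102, 0.299, 0.948, -0.031]
contact_force: [-0.5, -0.2, -0.3]
gripper_width: 85.0
```

Run:
```python
from h import *
o=log();print(o['time'],o['position'],o['joint_pos'].round(3)); P=fit().x;print(P.round(1));np.save('P.npy',P)
R=R_of(144.9,-12,180);d=R.as_matrix()[:,0];g=np.array([454.9,89.6,57])+5*d
print(q2R(o['orientation']).as_matrix().round(3))
for z in(160,100,0): print(z,rel(g+[0,0,z],R))
```

```text
3.15 [451.79052622  91.86870224 317.21093082] [-0.17   0.648  1.616  0.522  2.145 -1.171]
[ 1.969e+02  3.000e-01  5.864e+02  4.300e+01  4.109e+02  2.411e+02
  6.610e+01 -1.000e-01]
[[-0.8    0.574  0.176]
 [ 0.561  0.819 -0.12 ]
 [-0.213  0.003 -0.977]]
160 (array([ 0.09 , -0.001,  0.395]), array([0.002, 0.003, 0.   ]))
100 (array([ 0.141, -0.002,  0.629]), array([0.002, 0.003, 0.   ]))
0 (array([ 0.226, -0.003,  1.02 ]), array([0.002, 0.003, 0.   ]))
```

Request:
{"name": "carry_out", "arguments": {"rows": [[1,0.07,0,0.3,0,0,0],[1,0.141,-0.002,0.629,0,0,0],[1,0.141,-0.002,0.629,0,0,0],[1,0.141,-0.002,0.629,0,0,0],[1,0.141,-0.002,0.629,0,0,0]]}}

```text
time: 3.78
position: [450.6, 91.9, 156.6]
orientation: [0.101, 0.3, 0.948, -0.031]
contact_force: [0.5, 0.6, 0.9]
gripper_width: 85.3
```

Run:
```python
from h import *
o=log();print(o['time'],o['position'],o['contact_force'])
R=R_of(144.9,-12,180);d=R.as_matrix()[:,0];g=np.array([454.9,89.6,57])+5*d
for z in(50,0): print(z,rel(g+[0,0,z],R))
a=shoot('scene','scene2')['pixels'];b=shoot('top','top2')['pixels']
im=np.hstack([cv2.resize(a[130:290,200:360],(400,400)),cv2.resize(b[250:350,210:310],(400,400))]);save('c2',im)
```

```text
3.775 [450.58039987  91.88938143 156.62557856] [0.53638826 0.60096322 0.94914222]
50 (array([0.043, 0.002, 0.198]), array([ 0.001,  0.002, -0.001]))
0 (array([0.085, 0.002, 0.394]), array([ 0.001,  0.002, -0.001]))
```

View pics/c2.png

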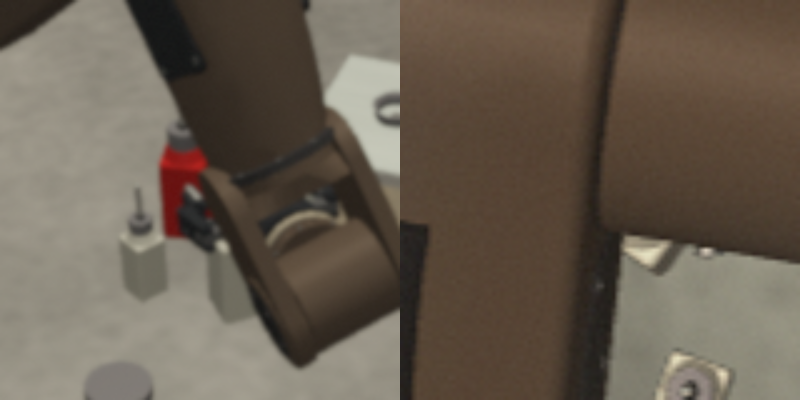

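Run:
```python
from h import *
c=load('scene2');P=np.load('P.npy');o=get_obs()
v,u=np.mgrid[0:480,0:640];d=c['z_map'];p=np.stack([(u-c['cx'])/c['fx']*d,-(v-c['cy'])/c['fy']*d,-d,np.ones_like(d)],-1)
W=(p@c['cam_to_world'].T)[...,:3].reshape(-1,3)
pw=fk(o['joint_pos'],P)[2];print(pw)
q=W[(np.linalg.norm(W[:,:2]-pw[:2],axis=1)<150)&(W[:,2]>70)];print(np.percentile(q[:,2],[0,0.5,2,5]), pw[2]-q[:,2].min(), q[q[:,2].argmin()])
```

```text
[643.16932468 -43.91944488 207.77722904]
[155.62636111 175.02738421 190.87550614 210.96173495] 52.150867928056726 [625.00896512 -95.28982091 155.62636111]
```

Request:
{"name": "carry_out", "arguments": {"rows": [[1,0.02,0.002,0.1,0,0,0],[1,0.043,0.002,0.2,0,0,0],[1,0.065,0.002,0.3,0,0,0],[1,0.085,0.002,0.394,0,0,0],[1,0.085,0.002,0.394,0,0,0],[1,0.085,0.002,0.394,0,0,0]]}}

```text
time: 4.62
position: [450.6, 92.3, 55.7]
orientation: [0.101, 0.3, 0.948, -0.031]
contact_force: [-0.0, -0.4, 0.5]
gripper_width: 85.3
```

Run:
```python
from h import *
o=log();print(o['time'],o['position'],o['contact_force'],o['joint_pos'].round(3))
a=shoot('scene','scene3')['pixels']
save('c3',cv2.resize(a[150:310,200:360],(600,600)))
```

```text
4.625 [450.59767104  92.29709094  55.67704216] [-0.01704951 -0.43137641  0.53759374] [-0.17   1.035  1.664  0.442  1.76  -1.384]
```

View pics/c3.png

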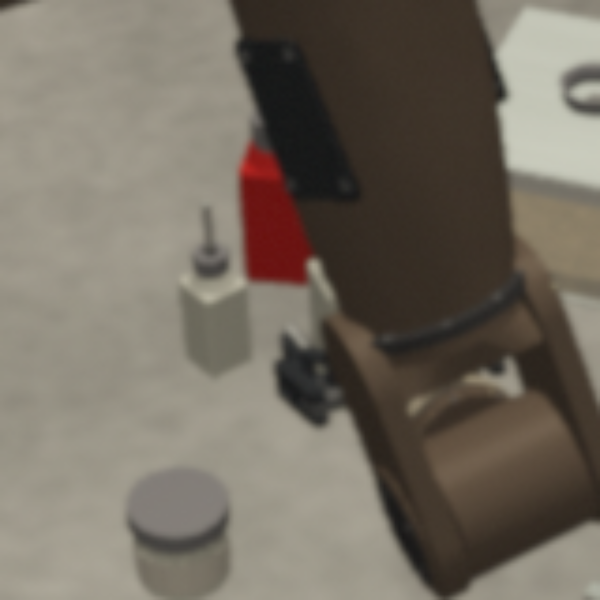

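Fingers are straddling the bottle and there is no contact. Closing.

Request:
{"name": "carry_out", "arguments": {"rows": [[-1,0,0,0,0,0,0],[-1,0,0,0,0,0,0],[-1,0,0,0,0,0,0],[-1,0,0,0,0,0,0],[-1,0,0,0,0,0,0],[-1,0,0,0,0,0,0]]}}

```text
time: 5.42
position: [450.3, 92.3, 54.9]
orientation: [0.1, 0.3, 0.948, -0.031]
contact_force: [2.0, -1.3, 6.2]
gripper_width: 49.3
```

Run:
```python
from h import *
o=log();print(o['time'],o['position'],o['gripper_width'],o['contact_force'],o['joint_pos'].round(3))
R=q2R(o['orientation']);print(rel(o['position']+[0,0,240],R), rel(o['position']+[0,0,40],R))
```

```text
5.425 [450.33804029  92.26190328  54.8836791 ] 49.315343952976946 [ 2.04092613 -1.34890914  6.18300596] [-0.17   1.037  1.664  0.442  1.76  -1.385]
(array([-0.2  ,  0.001, -0.939]), array([0., 0., 0.])) (array([-0.033,  0.   , -0.157]), array([0., 0., 0.]))
```

Gripped at 49.3 mm. Lift vertically.

Request:
{"name": "carry_out", "arguments": {"rows": [[-1,-0.02,0,-0.08,0,0,0],[-1,-0.05,0,-0.24,0,0,0],[-1,-0.1,0,-0.47,0,0,0],[-1,-0.15,0,-0.7,0,0,0],[-1,-0.2,0,-0.94,0,0,0],[-1,-0.2,0,-0.94,0,0,0],[-1,-0.2,0,-0.94,0,0,0]]}}

```text
time: 6.3
position: [449.6, 92.3, 294.6]
orientation: [0.1, 0.3, 0.948, -0.031]
contact_force: [-0.1, 0.4, -2.7]
gripper_width: 49.4
```

Run:
```python
from h import *
o=log();print(o['time'],o['position'],o['gripper_width'],o['contact_force'],o['joint_pos'].round(3))
P=fit().x;np.save('P.npy',P);print(P.round(1))
q=o['joint_pos']
# way to hover above seat: az 101, el+12, roll 0
seat=np.array([507.5,328.7,118])
for az in (101,110,120):
  R=R_of(az,12,0);d=R.as_matrix()[:,0]
  for h in(75,0):
    for s in ik(seat+[0,0,252-57-118+h]+5*d,R,P,q0=q,n=6): print(az,h,s.round(2),fk(s,P)[2].round(0))
```

```text
6.3 [449.557133    92.26024178 294.59103246] 49.391311390414025 [-0.10999344  0.38986835 -2.66908107] [-0.17   0.675  1.638  0.509  2.105 -1.195]
[ 1.968e+02  1.000e-01  5.867e+02  4.310e+01  4.110e+02  2.411e+02
  6.600e+01 -1.000e-01]
101 75 [0.06 0.79 1.9  1.55 1.81 2.03] [552. 102. 221.]
101 0 [0.06 0.93 1.9  1.52 1.81 1.9 ] [552. 102. 146.]
110 75 [0.08 0.81 1.81 1.44 1.89 2.1 ] [587. 112. 221.]
110 0 [0.08 0.94 1.8  1.4  1.87 1.97] [587. 112. 146.]
120 75 [0.1  0.85 1.7  1.33 1.98 2.16] [623. 129. 221.]
120 0 [0.1  0.97 1.7  1.29 1.95 2.04] [623. 129. 146.]
```

Run:
```python
from h import *
o=get_obs();P=np.load('P.npy')
R=R_of(125,0,265)
for p in ([500,150,370],[490,140,360]):
    print(rel(p,R)); print([ (s.round(2)) for s in ik(np.array(p),R,P,q0=o['joint_pos'],n=4)])
```

```text
(array([-0.094,  0.305, -0.288]), array([0.954, 0.271, 0.08 ]))
[array([-0.18,  0.64,  1.63,  1.  ,  2.14,  0.61])]
(array([-0.076,  0.249, -0.251]), array([0.954, 0.271, 0.08 ]))
[array([-0.2 ,  0.64,  1.66,  0.96,  2.14,  0.57])]
```

Request:
{"name": "carry_out", "arguments": {"rows": [[-1,-0.05,0.15,-0.2,0.1,0.03,0.01],[-1,-0.09,0.3,-0.29,0.2,0.06,0.02],[-1,-0.09,0.3,-0.29,0.32,0.09,0.03],[-1,-0.09,0.3,-0.29,0.43,0.12,0.04],[-1,-0.09,0.3,-0.29,0.54,0.15,0.05],[-1,-0.09,0.3,-0.29,0.65,0.18,0.055],[-1,-0.09,0.3,-0.29,0.76,0.21,0.06],[-1,-0.09,0.3,-0.29,0.87,0.24,0.07],[-1,-0.09,0.3,-0.29,0.95,0.27,0.08],[-1,-0.09,0.3,-0.29,0.95,0.27,0.08],[-1,-0.09,0.3,-0.29,0.95,0.27,0.08]]}}

```text
time: 7.68
position: [498.9, 149.5, 369.5]
orientation: [-0.31, 0.341, 0.657, -0.597]
contact_force: [0.9, -0.1, -1.8]
gripper_width: 49.4
```

Run:
```python
from h import *
o=log();print(o['time'],o['position'],o['gripper_width'],o['contact_force'],o['joint_pos'].round(3))
seat=np.array([507.5,328.7,118])
R=R_of(101,12,0);d=R.as_matrix()[:,0]
p=seat+[0,0,252-57-118+140]+5*d
print(p,rel(p,R))
P=np.load('P.npy');print(ik(p,R,P,q0=o['joint_pos'],n=3))
a=shoot('scene','scene4')['pixels']
```

```text
7.675 [498.90490924 149.46469405 369.54444535] 49.36682606249563 [ 0.85049576 -0.0528491  -1.80081915] [-0.178  0.639  1.634  0.993  2.146  0.598]
[506.56680319 333.50088137 336.03955845] (array([ 0.584,  0.177, -0.434]), array([ 1.011,  0.123, -0.308]))
[array([0.06485504, 0.67844319, 1.88419143, 1.58105303, 1.81510473,
       2.16439298])]
```

View pics/scene4.png

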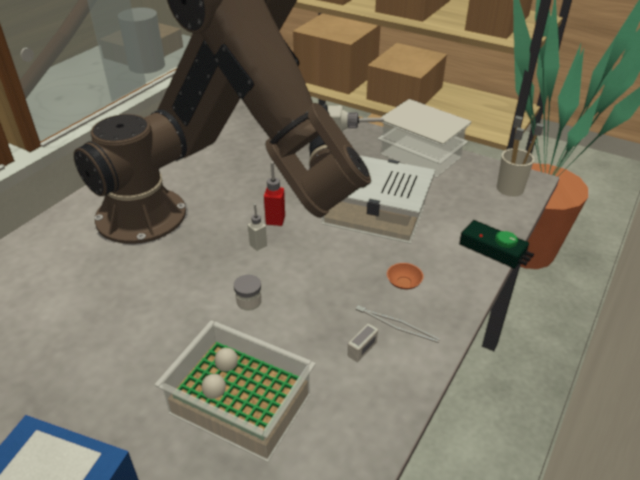

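Run:
```python
from h import *
o=get_obs();P=np.load('P.npy')
seat=np.array([507.5,328.7,118])
R=R_of(85,12,0);d=R.as_matrix()[:,0]
p=seat+[0,0,252-57-118+140]+5*d
r=rel(p,R);print(p,r,r[1]*.9)
for s in ik(p,R,P,q0=o['joint_pos'],n=3)+ik(p-[0,0,140],R,P,q0=o['joint_pos'],n=3): print(s.round(2),fk(s,P)[2])
```

```text
[507.9262559  333.57212727 336.03955845] (array([ 0.581,  0.178, -0.438]), array([ 0.963,  0.27 , -0.435])) [ 0.8667  0.243  -0.3915]
[0.07 0.63 2.04 1.8  1.69 2.04] [487.36831624  98.59497444 285.90294001]
[0.07 0.91 2.06 1.76 1.75 1.75] [487.36831624  98.59497444 145.90294001]
```

Request:
{"name": "carry_out", "arguments": {"rows": [[-1,0.1,0.03,-0.07,0.1,0.028,-0.045],[-1,0.2,0.06,-0.15,0.2,0.056,-0.09],[-1,0.3,0.09,-0.22,0.3,0.084,-0.135],[-1,0.4,0.12,-0.3,0.4,0.112,-0.18],[-1,0.5,0.15,-0.38,0.5,0.14,-0.225],[-1,0.58,0.178,-0.438,0.6,0.168,-0.27],[-1,0.58,0.178,-0.438,0.7,0.196,-0.315],[-1,0.58,0.178,-0.438,0.8,0.224,-0.36],[-1,0.58,0.178,-0.438,0.9,0.252,-0.405],[-1,0.581,0.178,-0.438,0.963,0.27,-0.435],[-1,0.581,0.178,-0.438,0.963,0.27,-0.435],[-1,0.581,0.178,-0.438,0.963,0.27,-0.435]]}}

```text
time: 9.22
position: [508.1, 333.5, 336.3]
orientation: [0.733, 0.069, -0.077, 0.672]
contact_force: [1.4, 0.3, -2.4]
gripper_width: 49.3
```

Run:
```python
from h import *
o=log();print(o['time'],o['position'],o['gripper_width'],o['contact_force'],o['joint_pos'].round(3))
seat=np.array([507.5,328.7,118]);R=R_of(85,12,0);d=R.as_matrix()[:,0]
p=seat+[0,0,252-57-118+140]+5*d
print(rel(p,R))
a=shoot('scene','scene5')['pixels'];b=shoot('top','top5')['pixels']
im=np.hstack([cv2.resize(a[20:220,260:460],(400,400)),cv2.resize(b[180:330,90:240],(400,400))]);save('c5',im)
```

```text
9.225 [508.08272683 333.52668663 336.2598762 ] 49.28362170757545 [ 1.36195155  0.25027679 -2.3835717 ] [0.066 0.627 2.042 1.801 1.687 2.039]
(array([-0.   ,  0.001, -0.001]), array([ 0.002, -0.001, -0.   ]))
```

View pics/c5.png

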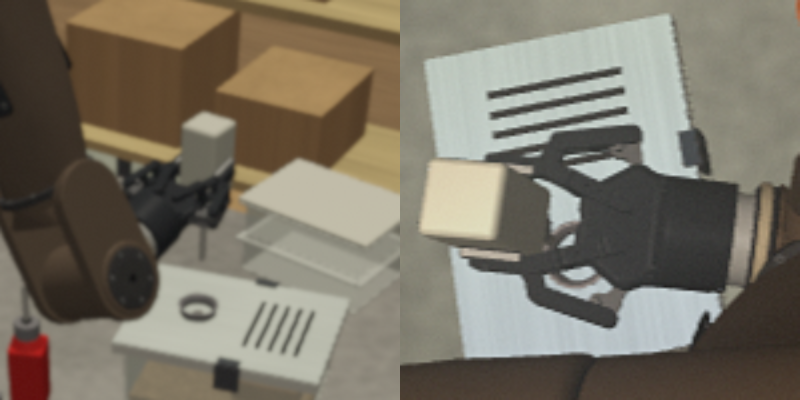

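```bash
cat >> h.py <<'E'
def cloud(c):
    v,u=np.mgrid[0:480,0:640];d=c['z_map'];p=np.stack([(u-c['cx'])/c['fx']*d,-(v-c['cy'])/c['fy']*d,-d,np.ones_like(d)],-1)
    return (p@c['cam_to_world'].T)[...,:3]
def proj(c,X):
    M=np.linalg.inv(c['cam_to_world']);p=M[:3,:3]@np.array(X)+M[:3,3];return np.array([c['cx']+c['fx']*p[0]/-p[2],c['cy']-c['fy']*p[1]/-p[2]])
E
python3 - <<'E'
from h import *
s=load('scene5');t=load('top5');S=cloud(s);T=cloud(t)
# base face from top
q=T[(T[...,2]>383)&(T[...,2]<402)&(abs(T[...,0]-507)<60)&(abs(T[...,1]-329)<60)]
print('base',len(q),np.median(q[:,2]),cv2.minAreaRect(q[:,:2].astype(np.float32)))
A=np.c_[q[:,:2]-q[:,:2].mean(0),np.ones(len(q))];print('slope top',np.linalg.lstsq(A,q[:,2],rcond=None)[0])
# tube in scene
m=(abs(S[...,0]-507)<30)&(abs(S[...,1]-329)<30)&(S[...,2]>190)&(S[...,2]<258)
for v in sorted(set(np.nonzero(m)[0])):
    u=np.nonzero(m[v])[0];print(v,u.min(),u.max(),S[v,u].mean(0).round(1), 'pred',[proj(s,[507.5,328.7,z]).round(1).tolist() for z in [S[v,u][:,2].mean()]])
print('tip proj',proj(s,[507.5,328.7,200]),'seat',proj(s,[507.5,328.7,118]))
E
```

```text
base 915 390.21251412160575 ((509.3252868652344, 329.5140380859375), (51.52458190917969, 50.27812957763672), 84.74646759033203)
slope top [1.20380789e-02 2.36551553e-02 3.89986284e+02]
132 356 356 [500.5 316.2 255.9] pred [[360.8, 130.6]]
133 358 363 [511.5 317.1 255.8] pred [[360.8, 130.6]]
134 360 362 [511.  324.1 249.4] pred [[360.7, 132.9]]
135 360 362 [510.5 325.4 245.7] pred [[360.6, 134.1]]
136 360 362 [509.7 327.1 241.7] pred [[360.5, 135.5]]
137 360 362 [510.  326.8 239. ] pred [[360.5, 136.4]]
138 359 362 [508.9 326.6 235.9] pred [[360.4, 137.5]]
139 359 362 [510.  324.5 234.3] pred [[360.4, 138.0]]
140 359 362 [508.5 327.8 229.3] pred [[360.3, 139.7]]
141 359 362 [508.8 327.6 226.6] pred [[360.3, 140.7]]
142 359 362 [508.9 327.7 223.5] pred [[360.2, 141.7]]
143 359 362 [511.1 323.6 223.4] pred [[360.2, 141.8]]
144 359 362 [510.9 324.2 220.1] pred [[360.2, 142.9]]
145 359 362 [509.3 327.7 214.8] pred [[360.1, 144.6]]
146 359 362 [509.5 327.5 212. ] pred [[360.0, 145.6]]
147 359 362 [511.5 324.  211.4] pred [[360.0, 145.8]]
148 359 361 [510.2 323.9 208.1] pred [[360.0, 146.9]]
149 359 361 [510.1 324.3 204.9] pred [[359.9, 148.0]]
150 359 361 [509.2 326.5 200.5] pred [[359.8, 149.4]]
tip proj [359.8185178  149.58870502] seat [358.4936725  175.94708043]
```

Run:
```python
from h import *
s=load('scene0');t=load('top0')
a=s['pixels'][155:195,338:382].copy()
a=cv2.resize(a,None,fx=12,fy=12,interpolation=cv2.INTER_NEAREST)
def dr(X,r,col):
    pts=[]
    for k in np.linspace(0,2*np.pi,60): pts.append((proj(s,[X[0]+r*np.cos(k),X[1]+r*np.sin(k),X[2]])-[338,155]+.5)*12)
    cv2.polylines(a,[np.int32(pts)],True,col,1)
dr([507.5,328.7,118],7.5,(255,0,0));dr([507.5,328.7,132],28,(0,255,0));dr([507.5,328.7,132],23.5,(0,0,255))
save('c0',a)
```

```text
(no output)
```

View pics/c0.png

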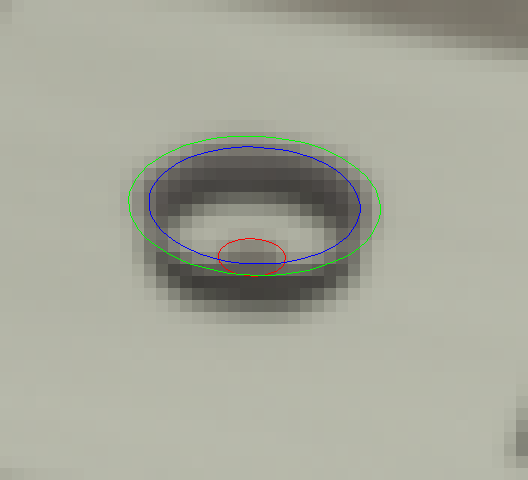

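Run:
```python
from h import *
o=get_obs();R=q2R(o['orientation']);print(R.as_matrix().round(3));print(rel(o['position']-[0,0,70],R))
```

```text
[[ 0.085 -0.996 -0.019]
 [ 0.975  0.088 -0.205]
 [ 0.206 -0.001  0.979]]
(array([-0.058,  0.   , -0.274]), array([0., 0., 0.]))
```

Request:
{"name": "carry_out", "arguments": {"rows": [[-1,-0.015,0,-0.07,0,0,0],[-1,-0.03,0,-0.14,0,0,0],[-1,-0.045,0,-0.21,0,0,0],[-1,-0.058,0,-0.274,0,0,0],[-1,-0.058,0,-0.274,0,0,0],[-1,-0.058,0,-0.274,0,0,0]]}}

```text
time: 10.07
position: [508.0, 333.3, 266.6]
orientation: [0.734, 0.07, -0.076, 0.672]
contact_force: [-0.7, 0.3, -1.0]
gripper_width: 49.2
```

Run:
```python
from h import *
o=log();print(o['time'],o['position'],o['contact_force'])
s=shoot('scene','scene6');t=shoot('top','top6');S=cloud(s);T=cloud(t)
z=o['position'][2];print('expected tip z',z-1-(142+50-56))
a=cv2.resize(s['pixels'][120:200,315:405],(720,640)[:2],interpolation=cv2.INTER_CUBIC)[:600];save('c6',a)
m=(abs(S[...,0]-507)<30)&(abs(S[...,1]-329)<30)&(S[...,2]>134)&(S[...,2]<180)
for v in sorted(set(np.nonzero(m)[0])):
    u=np.nonzero(m[v])[0];print(v,u.min(),u.max(),S[v,u].mean(0).round(1),proj(s,[507.5,328.7,S[v,u][:,2].mean()]).round(1))
q=T[(T[...,2]>310)&(T[...,2]<330)&(abs(T[...,0]-507)<60)&(abs(T[...,1]-329)<60)]
print('base',len(q),np.median(q[:,2]),cv2.minAreaRect(q[:,:2].astype(np.float32)))
```

```text
10.075 [508.03177851 333.29987276 266.61015421] [-0.71354775  0.2531087  -0.99054693]
expected tip z 129.6101542114975
158 358 361 [509.1 326.  176.4] [359.4 157.4]
159 358 361 [509.1 326.4 173.1] [359.4 158.4]
160 358 361 [510.2 324.6 171.3] [359.3 159. ]
161 358 361 [509.3 326.6 166.9] [359.3 160.4]
162 358 361 [509.  327.4 163.2] [359.2 161.6]
163 358 361 [508.7 328.5 159.5] [359.2 162.8]
164 358 360 [507.5 328.1 156.2] [359.1 163.9]
165 358 360 [510.7 322.1 157.4] [359.1 163.5]
166 358 360 [508.7 326.3 151.3] [359.  165.4]
167 358 360 [509.3 325.4 148.9] [359.  166.2]
168 358 364 [510.  331.8 142.4] [358.9 168.3]
169 358 360 [509.6 325.4 142.7] [358.9 168.2]
170 349 360 [503.6 322.8 138.9] [358.8 169.4]
171 349 360 [502.7 321.9 136. ] [358.8 170.3]
172 360 360 [513.7 324.  135.4] [358.8 170.5]
base 535 321.02492809800185 ((516.5905151367188, 328.57958984375), (35.29176712036133, 51.58671951293945), 1.0501753091812134)
```

View pics/c6.png

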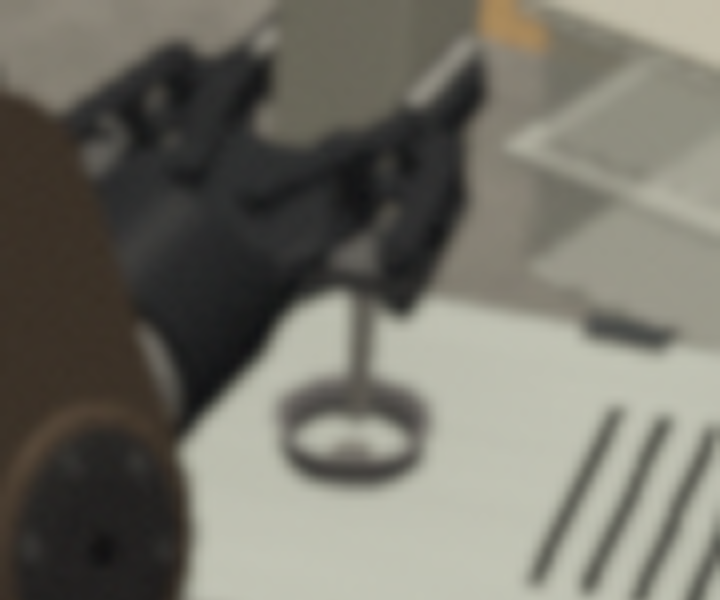

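Request:
{"name": "carry_out", "arguments": {"rows": [[-1,-0.006,0,-0.03,0,0,0],[-1,-0.012,0,-0.058,0,0,0],[-1,-0.018,0,-0.088,0,0,0],[-1,-0.025,0,-0.118,0,0,0],[-1,-0.025,0,-0.118,0,0,0]]}}

```text
time: 10.8
position: [508.0, 333.2, 235.4]
orientation: [0.734, 0.07, -0.076, 0.672]
contact_force: [0.1, 0.6, -2.3]
gripper_width: 49.5
```

Run:
```python
from h import *
o=log();print(o['time'],o['position'],o['contact_force'],o['ft_torque'])
s=shoot('scene','scene7')
save('c7',cv2.resize(s['pixels'][120:195,315:405],(720,600),interpolation=cv2.INTER_CUBIC))
```

```text
10.8 [507.95364732 333.23117728 235.40783839] [ 0.12820254  0.617297   -2.26069795] [-0.80779916  0.03023963  0.01645814]
```

View pics/c7.png

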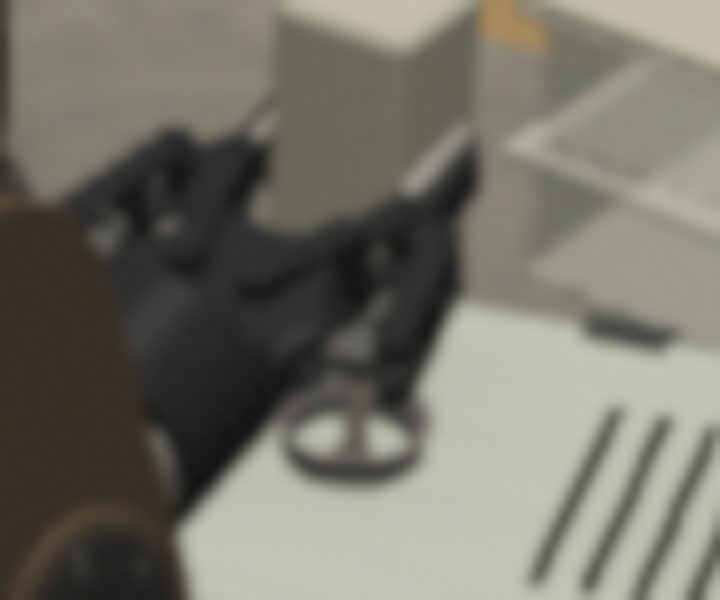

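Request:
{"name": "carry_out", "arguments": {"rows": [[-1,-0.004,0,-0.02,0,0,0],[-1,-0.008,0,-0.04,0,0,0],[-1,-0.012,0,-0.059,0,0,0],[-1,-0.016,0,-0.078,0,0,0],[-1,-0.021,0,-0.098,0,0,0],[-1,-0.025,0,-0.118,0,0,0],[-1,-0.025,0,-0.118,0,0,0]]}}

```text
time: 11.72
position: [507.9, 333.2, 205.6]
orientation: [0.734, 0.07, -0.076, 0.672]
contact_force: [0.2, 0.4, -1.8]
gripper_width: 49.4
```

Run:
```python
from h import *
o=log();print(o['time'],o['position'],o['contact_force'],o['ft_torque'])
s=shoot('scene','scene8');t=shoot('top','top8');T=cloud(t)
save('c8',cv2.resize(s['pixels'][120:195,315:405],(720,600),interpolation=cv2.INTER_CUBIC))
q=T[(T[...,2]>250)&(T[...,2]<270)&(abs(T[...,0]-507)<60)&(abs(T[...,1]-329)<60)]
print('base',len(q),np.median(q[:,2]),cv2.minAreaRect(q[:,:2].astype(np.float32)))
```

```text
11.725 [507.87835491 333.17378985 205.57408736] [ 0.15210297  0.42533492 -1.84015927] [-0.76144447  0.05019178 -0.07348942]
base 0 nan ((0.0, 0.0), (0.0, 0.0), 0.0)
  return _methods._mean(a, axis=axis, dtype=dtype,
  ret = ret.dtype.type(ret / rcount)
```

View pics/c8.png

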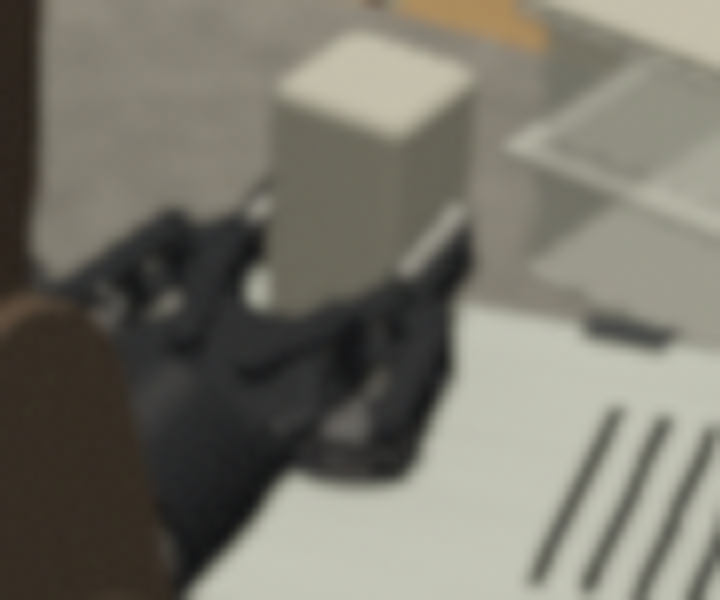

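Run:
```python
from h import *
s=load('scene8');S=cloud(s)
q=S[(S[...,2]>248)&(S[...,2]<275)&(abs(S[...,0]-507)<40)&(abs(S[...,1]-329)<40)]
h,e=np.histogram(q[:,2],bins=np.arange(248,276,1));print(h)
```

```text
[ 9  7  3  8 15 13 14 16 24 40 44 35 16 14  9  1  0  0  0  0  0  0  0  0
  0  0  0]
```

Request:
{"name": "carry_out", "arguments": {"rows": [[-1,-0.002,0,-0.008,0,0,0],[-1,-0.003,0,-0.016,0,0,0],[-1,-0.005,0,-0.024,0,0,0],[-1,-0.005,0,-0.024,0,0,0]]}}

```text
time: 12.32
position: [507.9, 333.2, 199.7]
orientation: [0.734, 0.07, -0.076, 0.672]
contact_force: [0.7, -0.8, -2.3]
gripper_width: 49.5
```

Request:
{"name": "carry_out", "arguments": {"rows": [[-1,0,0,-0.003,0,0,0],[-1,-0.001,0,-0.005,0,0,0],[-1,-0.001,0,-0.005,0,0,0]]}}

```text
time: 12.7
position: [507.9, 333.2, 198.6]
orientation: [0.734, 0.07, -0.076, 0.672]
contact_force: [0.7, 0.8, -2.7]
gripper_width: 49.4
```

Request:
{"name": "carry_out", "arguments": {"rows": [[-1,0,0,-0.003,0,0,0],[-1,0,0,-0.003,0,0,0]]}}

```text
time: 12.95
position: [507.9, 333.4, 197.9]
orientation: [0.734, 0.07, -0.076, 0.672]
contact_force: [0.4, -1.3, -1.9]
gripper_width: 49.4
```

Request:
{"name": "carry_out", "arguments": {"rows": [[-1,0,0,-0.003,0,0,0],[-1,0,0,-0.003,0,0,0]]}}

```text
time: 13.2
position: [507.9, 333.5, 197.3]
orientation: [0.734, 0.07, -0.076, 0.672]
contact_force: [0.3, -0.3, 0.2]
gripper_width: 49.2
```

Run:
```python
from h import *
o=get_obs();print(o['position'],o['contact_force'],o['ft_torque'])
```

```text
[507.90713733 333.48520353 197.31576576] [ 0.32155758 -0.28548178  0.24011699] [-0.41226999 -0.01082004  0.03635688]
```

Contact is beginning: the force has gone from -2 to +0.2 N and the moment has halved. One more small step.

Request:
{"name": "carry_out", "arguments": {"rows": [[-1,0,0,-0.002,0,0,0],[-1,0,0,-0.002,0,0,0]]}}

```text
time: 13.45
position: [507.9, 333.5, 197.3]
orientation: [0.734, 0.07, -0.077, 0.672]
contact_force: [-1.0, -2.1, 5.6]
gripper_width: 49.0
```

Request:
{"name": "carry_out", "arguments": {"rows": [[-1,0,0,-0.002,0,0,0],[-1,0,0,-0.002,0,0,0]]}}

```text
time: 13.7
position: [507.9, 333.4, 197.3]
orientation: [0.733, 0.071, -0.077, 0.672]
contact_force: [-3.0, -3.2, 8.5]
gripper_width: 49.5
```

Run:
```python
from h import *
o=get_obs();print(o['position'],o['contact_force'],o['ft_torque'])
s=shoot('scene','scene9');S=cloud(s)
q=S[(S[...,2]>240)&(S[...,2]<275)&(abs(S[...,0]-507)<40)&(abs(S[...,1]-329)<40)]
h,e=np.histogram(q[:,2],bins=np.arange(240,262,1));print(h)
save('c9',cv2.resize(s['pixels'][120:195,315:405],(720,600),interpolation=cv2.INTER_CUBIC))
```

```text
[507.85505021 333.44528063 197.27549095] [-3.02472531 -3.17515974  8.5319454 ] [0.69284122 0.01663608 0.21623319]
[ 8  5  6 10 12 13 11 16 20 51 30 39 29  7  4  0  0  0  0  0  0]
```

View pics/c9.png

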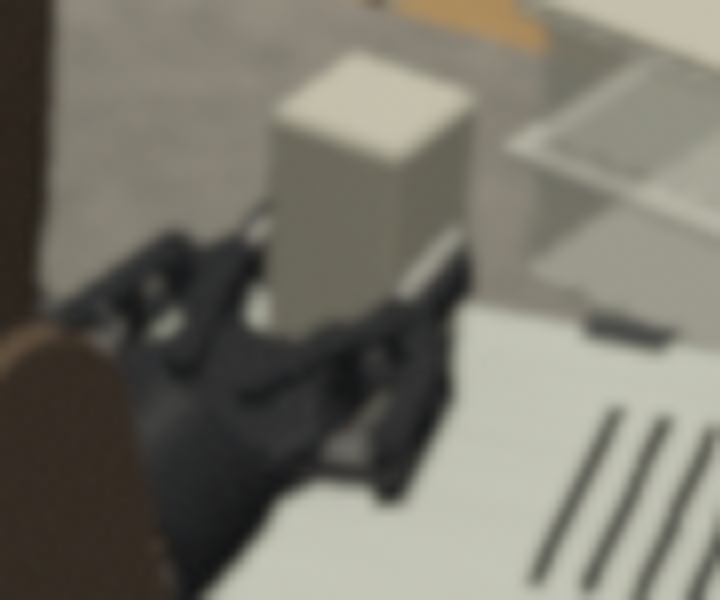

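Request:
{"name": "carry_out", "arguments": {"rows": [[-1,0,0,0.002,0,0,0],[-0.2,0,0,0.002,0,0,0],[0.1,0,0,0.002,0,0,0],[0.4,0,0,0.002,0,0,0],[1,0,0,0.002,0,0,0],[1,0,0,0.002,0,0,0],[1,0,0,0.002,0,0,0],[1,0,0,0.002,0,0,0]]}}

```text
time: 14.75
position: [507.9, 333.6, 196.6]
orientation: [0.734, 0.07, -0.076, 0.672]
contact_force: [-1.4, 0.4, 1.1]
gripper_width: 85.3
```

Run:
```python
from h import *
o=get_obs();print(o['position'],o['contact_force'],o['ft_torque'],o['gripper_width'])
s=shoot('scene','scene10');S=cloud(s);t=shoot('top','top10')
q=S[(S[...,2]>240)&(S[...,2]<275)&(abs(S[...,0]-507)<40)&(abs(S[...,1]-329)<40)]
h,e=np.histogram(q[:,2],bins=np.arange(240,262,1));print(h)
im=np.hstack([cv2.resize(s['pixels'][120:200,325:405],(400,400),interpolation=cv2.INTER_CUBIC),cv2.resize(t['pixels'][200:320,90:210],(400,400),interpolation=cv2.INTER_CUBIC)]);save('c10',im)
print(rel(o['position']+np.array([np.cos(np.radians(265)),np.sin(np.radians(265)),0])*120,q2R(o['orientation'])))
```

```text
[507.91061604 333.64404853 196.59712877] [-1.42291292  0.41194641  1.06716983] [-0.45589575  0.0524386   0.02476805] 85.28307521423537
[10 13 10 12 13  9  9 14 21 30 45 37 31 10  5  1  0  0  0  0  0]
(array([-0.47 , -0.   ,  0.099]), array([-0.,  0., -0.]))
```

View pics/c10.png

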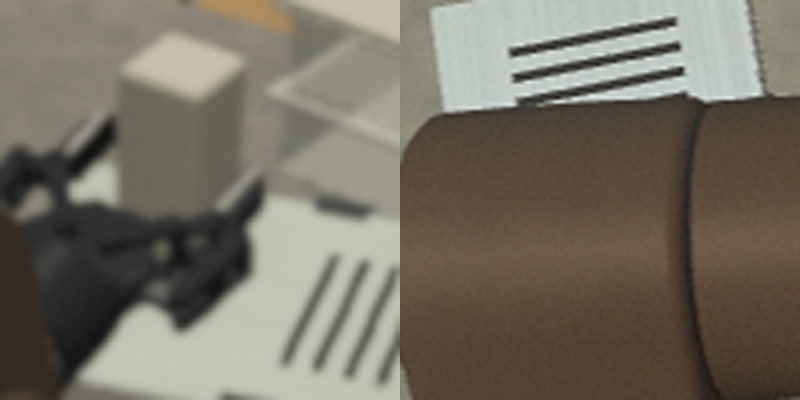

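Request:
{"name": "carry_out", "arguments": {"rows": [[1,-0.08,0,0.017,0,0,0],[1,-0.16,0,0.034,0,0,0],[1,-0.24,0,0.05,0,0,0],[1,-0.32,0,0.067,0,0,0],[1,-0.4,0,0.084,0,0,0],[1,-0.47,0,0.099,0,0,0],[1,-0.47,0,0.099,0,0,0]]}}

```text
time: 15.72
position: [497.8, 213.2, 196.7]
orientation: [0.734, 0.07, -0.076, 0.671]
contact_force: [0.7, 0.4, 0.1]
gripper_width: 85.1
```

Run:
```python
from h import *
o=get_obs();print(o['position'],o['contact_force'],o['ft_torque'],o['joint_pos'].round(2))
print(rel(o['position']+[-50,-120,160],q2R(o['orientation'])))
P=np.load('P.npy');print(ik(o['position']+[-50,-120,160],q2R(o['orientation']),P,q0=o['joint_pos'],n=2))
```

```text
[497.76094058 213.21296772 196.68775229] [0.68936419 0.38111736 0.07608   ] [-0.48813705  0.07298463 -0.01719741] [-0.18  0.9   2.11  1.51  1.79  1.71]
(array([-0.354,  0.156,  0.728]), array([0., 0., 0.]))
[array([-0.46832223,  0.55052668,  2.14693224,  1.31485083,  1.91874933,
        2.00998972])]
```

Request:
{"name": "carry_out", "arguments": {"rows": [[1,0.04,0,0.2,0,0,0],[1,-0.1,0.04,0.4,0,0,0],[1,-0.2,0.1,0.6,0,0,0],[1,-0.354,0.156,0.728,0,0,0],[1,-0.354,0.156,0.728,0,0,0],[1,-0.354,0.156,0.728,0,0,0],[1,-0.354,0.156,0.728,0,0,0]]}}

```text
time: 16.6
position: [447.7, 94.9, 356.1]
orientation: [0.733, 0.071, -0.076, 0.672]
contact_force: [0.6, 0.2, -0.2]
gripper_width: 85.5
```

Run:
```python
from h import *
o=get_obs();print(o['time'],o['position'])
s=shoot('scene','scene11');t=shoot('top','top11');S=cloud(s);T=cloud(t)
for n,W in(('s',S),('t',T)):
    q=W[(W[...,2]>244)&(W[...,2]<262)&(abs(W[...,0]-507)<45)&(abs(W[...,1]-329)<45)]
    m=np.median(q[:,2]);q=q[abs(q[:,2]-m)<5];A=np.c_[q[:,:2]-q[:,:2].mean(0),np.ones(len(q))]
    print(n,len(q),m,cv2.minAreaRect(q[:,:2].astype(np.float32)),np.linalg.lstsq(A,q[:,2],rcond=None)[0])
q=S[(S[...,2]>118)&(S[...,2]<155)&(abs(S[...,0]-510)<32)&(abs(S[...,1]-325)<32)];print(np.histogram(q[:,2],np.arange(118,156,3)))
im=np.hstack([cv2.resize(s['pixels'][120:200,325:405],(400,400),interpolation=cv2.INTER_CUBIC),cv2.resize(t['pixels'][200:320,90:210],(400,400),interpolation=cv2.INTER_CUBIC)]);save('c11',im)
```

```text
16.6 [447.7352059   94.90469688 356.11669563]
s 211 250.29695651739416 ((509.2143249511719, 325.0553894042969), (51.786441802978516, 51.20146560668945), 0.4373445510864258) [-1.97689691e-02  1.80721859e-02  2.50097205e+02]
t 666 251.22666693164842 ((508.96734619140625, 329.0335693359375), (49.92399215698242, 50.016876220703125), 84.83157348632812) [3.14717051e-03 6.39822550e-03 2.51317083e+02]
(array([50, 21, 20, 35, 42, 20, 13,  9,  5,  5,  4, 13]), array([118, 121, 124, 127, 130, 133, 136, 139, 142, 145, 148, 151, 154]))
```

View pics/c11.png

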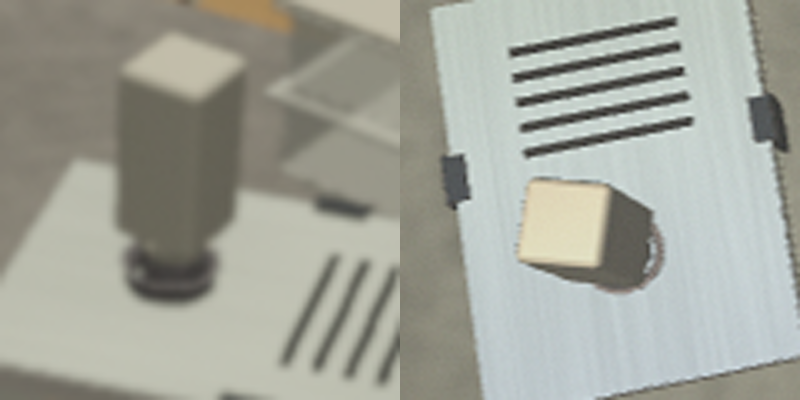

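View pics/scene11.png

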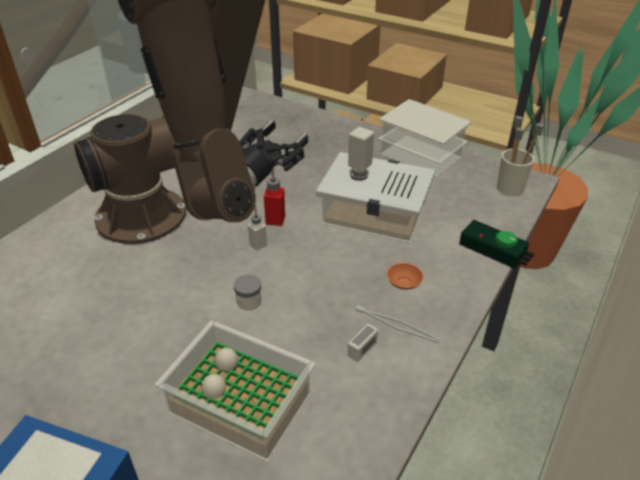

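The base face is level (slope under 0.7 %) and reads 251.2 mm, against 252 mm expected when fully seated; the top view read the collar about 1.4 mm low too. The other things look unmoved and the robot is clear, so I'm handing in.

Run:
```python
from h import *
print(job_done())
```

```text
the job is handed in; nothing more can be done
None
```

The drinking bottle is fitted to the rearing tub. It stands upside down by itself with its tube through the eyelet, and I've handed the job in; no verdict was reported.

I took the larger white bottle in a level side grip and lifted it. I rolled it half a turn and lowered it until light contact (about 8 N), then let go and backed the arm away. It took about 17 of the 64 seconds.

**Last checks, with the gripper open and clear:**
- **Height:** the base face read 251.2 mm in the top view and 250.3 mm in the scene view; fully home should be 252 mm. Both cameras had read the collar about 1.5 mm low earlier, so I take the cap as fully home.
- **Straightness:** the top view shows the base level to about 0.4°. The scene view's fit gave about 1.5°, but on far fewer points.
- **Position:** the bottle's base is within about 2 mm of the seat in the top view. The scene view puts it about 4 mm off in y, which I put down to that view's fewer points.
- **Other things:** they look unmoved in the last picture. I judged that by eye and did not measure it.

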